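Load the incubator's transfer lock with square sample bottles

TASK

Pass the sample bottles from the tray into the incubator's transfer lock without ever having its outer cover and inner gate open together: shut the inner gate, slide the outer cover fully open, then load the bottles that are there in number order (1 red, 2 yellow, 3 green, 4 blue; skip missing ones), each turned so that its flats sit square between the jaws of the slot of its own number and colour, standing fully down. Then shut the cover fully and slide the inner gate fully open so that the samples can be taken in, and leave the glassware around alone.

Things in the scene. Friction and masses are not known exactly. Their poses are not given: they have to be found in the camera images.
- lock: Low top-loading transfer lock, fixed; place and turn vary. Origin on the bench under the middle of its slot row; x points from the robot's side to the incubator side, y along the slot row, z up. Behind it (x to +300 mm) a low incubator, 100 mm high; in front (x to -216 mm) a 102 mm high control housing.
- chamber (a point): Middle of the lock's chamber floor, 20 mm above the bench, axes as the lock's. Chamber inside: x -68..68, y -130..130 mm; wall tops 88 mm above this floor, open at the top when the cover is slid away. Four parallel slots run along x, centred at x 0 and y -93, -31, 31, 93 mm.
- jaws (a point): Middle jaw's foot, same point as the chamber's. Five white plastic jaws 60 mm long in x (-30..30), 21 mm thick, 41 mm gaps (the slots); sides upright to 22 mm above the chamber floor, then tapering to a ridge at 32.5 mm (lead-in). End stops 20 mm high, 6 mm thick, close the slots at x = -32 and 32 mm; beyond and above them is free room for fingers closing along x.
- cover_handle (a point): Grip point of the blue fin handle of the clear outer cover: fin 14 mm thick (lock x), 70 mm long (lock y), standing from 114 to 148 mm above the bench; this point is 138 mm up. On the lock: y 0, x 20 mm when shut. Cover plate 152 x 270 mm, its top at 114 mm (blue edge strips to 117 mm).
- cover (a joint): Sliding of the outer cover: 0 = shut over the chamber, grows in m as the cover slides towards the robot's side (lock -x), 0.14 = fully open, chamber uncovered. Stays where left; about 1.5 N friction.
- gate_knob (a point): Grip point of the red knob on top of the red inner gate (an upright sliding plate in the wall between chamber and incubator): knob 16 mm thick (lock y), 26 mm long (lock x), standing from 108 to 150 mm above the bench; this point is 138 mm up. On the lock: x 95 mm, y -65 mm when shut, +55 mm when open.
- gate (a joint): Sliding of the inner gate: 0 = shut, grows in m as it slides to lock +y, 0.12 = fully open. Stays where left; about 1.5 N friction. Starts partly or wholly open.
- tray: White-floored shallow tray, fixed, 250 x 250 mm outside, floor 4 mm thick, rim 27 mm above the bench. Origin under its centre on the bench. The bottles start in it, standing at any turn, about 100 mm apart.
- bottle_1: Square amber sample bottle number 1, red round cap with one pip: body 36 x 36 mm, 66 mm high with flat upright sides, then a 28 mm wide cap up to 83 mm; about 130 g, bottom-heavy. Origin at the centre of its underside, x and y square to the flats, z up. Absent in some starts.
- pad_1: Flat red pad with one pip at each end on the floor of slot number 1 of the lock, 130 x 40 mm, under 1 mm thick. Origin: slot's middle on the chamber floor (20 mm up), where the seated bottle's origin belongs; x along the slot, y across it, square to the jaws. Which of the four slots is which number varies.
- bottle_2: Square amber sample bottle number 2, yellow round cap with two pips: body 36 x 36 mm, 66 mm high with flat upright sides, then a 28 mm wide cap up to 83 mm; about 130 g, bottom-heavy. Origin at the centre of its underside, x and y square to the flats, z up. Absent in some starts.
- pad_2: Flat yellow pad with two pips at each end on the floor of slot number 2 of the lock, 130 x 40 mm, under 1 mm thick. Origin: slot's middle on the chamber floor (20 mm up), where the seated bottle's origin belongs; x along the slot, y across it, square to the jaws. Which of the four slots is which number varies.
- bottle_3: Square amber sample bottle number 3, green round cap with three pips: body 36 x 36 mm, 66 mm high with flat upright sides, then a 28 mm wide cap up to 83 mm; about 130 g, bottom-heavy. Origin at the centre of its underside, x and y square to the flats, z up. Absent in some starts.
- pad_3: Flat green pad with three pips at each end on the floor of slot number 3 of the lock, 130 x 40 mm, under 1 mm thick. Origin: slot's middle on the chamber floor (20 mm up), where the seated bottle's origin belongs; x along the slot, y across it, square to the jaws. Which of the four slots is which number varies.
- bottle_4: Square amber sample bottle number 4, blue round cap with four pips: body 36 x 36 mm, 66 mm high with flat upright sides, then a 28 mm wide cap up to 83 mm; about 130 g, bottom-heavy. Origin at the centre of its underside, x and y square to the flats, z up. Absent in some starts.
- pad_4: Flat blue pad with four pips at each end on the floor of slot number 4 of the lock, 130 x 40 mm, under 1 mm thick. Origin: slot's middle on the chamber floor (20 mm up), where the seated bottle's origin belongs; x along the slot, y across it, square to the jaws. Which of the four slots is which number varies.
- beaker: Empty glass beaker, bystander, 68 mm wide, 85 mm high; origin at its underside.
- dishes: Stack of three culture dishes, bystander, 88 mm wide, 42 mm high; origin at its underside.
- flask: White round bottle with blue cap, bystander, 60 mm wide, 140 mm high; origin at its underside.
There are look-alikes about, which are no part of the job. What is shaped like the bottle_4 but turquoise is not meant.

How it is judged:
By the outcome, as a careful person would: the job done as asked, in the order asked, and still so for the second after the job is handed in, with the robot touching nothing.
Of bottle_1, bottle_2, bottle_3, bottle_4 only 3 to 4 are there at a start; the rules pass over those that are not, and their reading is None.
At some moment in a run one of bottle_1, bottle_2, bottle_3, bottle_4 may be knocked a few centimetres aside while the robot is not near it.
It also fails if it takes over 210 s, if anything falls off the work surface, if the arm or the gripper's body presses on something with over 40 N, if the wrist force passes 120 N, or if a joint passes its speed limit or range.

ROBOT

A 6-joint arm with a two-finger parallel gripper is mounted at the origin on the work surface. World frame = base frame: x ahead of the robot, y to its left, z up, the work surface at z = 0. Lengths are in m, angles in rad, forces in N, time in s.
With the tool pointing down it reaches from about 0.35 to 0.85 m from the base axis. Payload 8.1 kg.
Tool frame: the origin (TCP) lies at the very end of the fingers, on their centre line; the grasp point (between the pads) lies 19 mm behind it; z points along the fingers, y is the line along which they close (so a half turn about z gives the same grasp; the last joint's range is limited). The gripper opens to 93 mm and grips with 3 to 60 N. Pads are 15 mm wide; open, the fingers measure 128 mm over their backs; the gripper's body (75 mm by 188 mm) begins 65 mm behind the grasp point.
Start: joints at [-1.189, 0.13, 1.488, -0, 1.523, -0.085], TCP at [0.27, -0.536, 0.219] pointing down, gripper open.
Joint ranges: [-2.96, 2.96], [-0.89, 2.26], [0.02, 2.5], [-1.34, 4.48], [0, 2.73], [-2.66, 2.66]. Speed limits (rad/s): [2.39, 2.39, 2.79, 3.14, 3.14, 3.14].

INTERFACE

Orientations are given as a rotation vector (axis times angle).
In Python, from plant import monitor, eyes, ticket gives the robot as it stands.
- The arm moves only by the tool arm_command, never from a script. Its argument "deltas" is a list that holds one entry, the list of rows, each a list of 6 numbers: the shift along the world's x, y, z in cm, then the turn, a rotation vector about the world's x, y, z in degrees. In form: [[[tx, ty, tz, rx, ry, rz], ...]]. A call has 1 to 12 rows; each row shifts and turns the commanded pose from where the row before left it; what a row does not reach is not made up. A row lasts 1/12 s, in which the tool goes at most 41.7 mm and 7.16 degrees, less where a joint would pass 70% of its speed; a pose out of reach is approached as far as the arm can. A call is refused whole if a number of a shift passes 4.17 or a number of a turn 7.16, either way. A call with a gripper value outside its range is refused whole. "gripper" is the opening, from -1 (shut) to 1 (fully open), set as the call begins (left out, the last holds). The fingers move at their own pace and stop on an object; "squeeze" is the grip in N (left out, the last holds). Time passes only in rows, so rows that do not move let the fingers close. It gives the time, the measured TCP pose, the force, the opening and the grip force at its end, in the units of the state.
- monitor.read_state(): the state, without advancing time (a new reading comes with each control period).
- eyes.read_camera(name): name is "side" or "top" or "wrist"; returns the picture (384x512x3 uint8, blue, green, red); there is no depth.
- eyes.camera_model(name): a dict with "fx", "fy", "cx", "cy" (pixels), "k1" (the pictures are not rectified: a ray, as slopes to the right and down, at radius r is drawn at 1 + k1 r^2 times it, then the intrinsics apply), "rvec" (rotation vector, rad) and "tvec" (3), from world to camera coordinates, as OpenCV has them. Camera axes: x right, y down, z forward; pixel columns grow to the right and rows downward; lengths in m; the calibration is good to about 2 mm. A picture is of the moment at which its call begins: read the wrist's pose just before it. camera_model takes no time and is no camera call; for the wrist camera it gives the pose at the moment of the call.
- ticket.close_job(): hands the job in; it is judged then, once.
The state is a dict: "t": time; "q": joint angles; "dq": joint speeds; "joint_torque": joint torques, N m; "tool_pos": TCP position; "orientation": TCP orientation; "force": force on the tool from outside, world axes, zero at the start; "wrist_torque": the same for the moment, N m; "opening": finger opening in m; "gripper_force": force on a finger pad.
Only numpy, scipy, OpenCV 4.12 (cv2) and the standard library are available. Lean on these libraries where they do the work, as an engineer would, in place of code of your own. Each camera call takes 0.05 s, during which the arm holds its last target. There are 200 camera calls.

## Working session

There is one attempt and no reset: what is moved stays moved. The work goes in short steps, Python scripts to look and compute and a tool call to move; the robot and the scene stay as the last step left them, time stands still between calls to the robot, and variables do not carry over. Pictures are saved under pics/ and viewed, at most 14 in all, crops included, and the job is handed in when it is done.

Besides the shell and the picture viewer there is one more tool, called after "Call:" in YAML: its name, and indented under it one key for each argument. arm_command: Moves the arm, as the interface text tells. Its arguments: {"type":"object","properties":{"deltas":{"type":"array"},"gripper":{"type":"number"},"squeeze":{"type":"number"}},"required":["deltas"]}

```bash
ls; mkdir -p pics; cat > h.py <<'E'
import numpy as np, cv2
from plant import monitor, eyes, ticket
def model(n):
    m=eyes.camera_model(n); R=cv2.Rodrigues(np.array(m["rvec"],float))[0]; t=np.array(m["tvec"],float).ravel()
    K=np.array([[m["fx"],0,m["cx"]],[0,m["fy"],m["cy"]],[0,0,1.]]); return K,m["k1"],R,t
def ray(M,px):
    K,k1,R,t=M; px=np.array(px,float).reshape(-1,1,2)
    u=cv2.undistortPoints(px,K,np.array([k1,0,0,0,0.]),None,None).reshape(-1,2)
    d=np.c_[u,np.ones(len(u))]@R; return -R.T@t,d
def onz(M,px,z):
    o,d=ray(M,px); s=(z-o[2])/d[:,2]; return o+d*s[:,None]
def proj(M,P):
    K,k1,R,t=M; return cv2.projectPoints(np.array(P,float).reshape(-1,1,3),cv2.Rodrigues(R)[0],t,K,np.array([k1,0,0,0,0.]))[0].reshape(-1,2)
def snap(n,f=None):
    M=model(n); im=eyes.read_camera(n)
    if f: cv2.imwrite("pics/"+f,im)
    return M,im
E
python3 - <<'E'
from h import *
s=monitor.read_state(); print(s["t"],s["tool_pos"],s["orientation"],s["opening"])
ims=[]
for n in("top","side","wrist"):
    M,im=snap(n,n+"0.png"); print(n,M[0][0,0],M[1],-M[2].T@M[3])
E
```

```text
pics
0.0 [ 0.26981533 -0.53526173  0.21758895] [-3.05461637e+00 -7.26203445e-01  4.77552823e-04] 0.0928919596553827
top 470.61894728603596 0.027883853840600253 [0.39470537 0.09680446 1.32059322]
side 412.488344067992 0.01846771504561505 [0.10438983 0.84904184 0.86143096]
wrist 326.90505372639217 -0.018535836038010012 [ 0.34215077 -0.49894272  0.38330362]
```

View pics/top0.png

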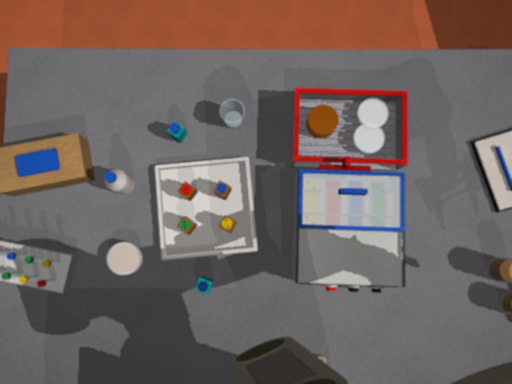

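View pics/side0.png

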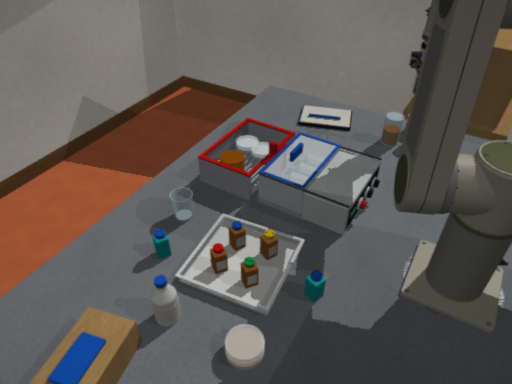

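Top: bottles red (187,190), blue (222,189), green (186,226), yellow (228,224) in the tray. Turquoise look-alikes are at (177,132) and (204,286), outside it. The lock's handle is at (353,191) and the red knob at about (347,162), so the gate is partly open.

```bash
cat > m.py <<'E'
from h import *
def blobs(hsv,lo,hi,roi,amin=8):
    m=cv2.inRange(hsv,lo,hi); z=np.zeros_like(m); x0,y0,x1,y1=roi; z[y0:y1,x0:x1]=m[y0:y1,x0:x1]
    n,l,s,c=cv2.connectedComponentsWithStats(z); return sorted([(int(s[i,4]),c[i].round(1).tolist(),s[i,:4].tolist()) for i in range(1,n) if s[i,4]>=amin],reverse=True),z
E
python3 - <<'E'
from m import *
im=cv2.imread("pics/top0.png"); M=model("top"); h=cv2.cvtColor(im,cv2.COLOR_BGR2HSV)
t=(160,165,252,255)
for n,lo,hi in(("red",(0,180,120),(6,255,255)),("yel",(21,150,120),(35,255,255)),("grn",(45,120,60),(80,255,255)),("blu",(105,150,80),(125,255,255))):
    b,_=blobs(h,lo,hi,t)
    for a,c,s in b[:3]: print(n,a,c,s,onz(M,c,.087)[0].round(4))
lk=(285,80,415,295)
b,z=blobs(h,(100,120,60),(125,255,255),lk,5); print("blue",b[:4])
for a,c,s in b[:3]: print(onz(M,c,.148)[0])
b,z2=blobs(h,(0,150,100),(8,255,255),lk,5);
b2,z3=blobs(h,(172,150,100),(180,255,255),lk,5); print("red",b[:4],b2[:4])
cn=lambda z:[cv2.boxPoints(cv2.minAreaRect(max(cv2.findContours(z,0,2)[0],key=cv2.contourArea)))]
for z,hh in((z,.117),(z2|z3,.1)):
    B=cn(z)[0]; P=onz(M,B,hh)[:,:2]; print(B.round(1).tolist(),P.round(4).tolist(),P.mean(0), np.linalg.norm(np.diff(P,axis=0),axis=1))
a=cv2.resize(im[155:265,145:265],None,fx=5,fy=5,interpolation=2); b=cv2.resize(im[80:300,285:415],None,fx=2.5,fy=2.5,interpolation=2)
cv2.imwrite("pics/c1.png",np.hstack([cv2.resize(a[:550],(460,550)),b]))
E
```

```text
red 78 [185.4, 189.0] [181, 184, 10, 10] [0.5481 0.2668 0.087 ]
yel 94 [226.7, 223.0] [222, 218, 11, 11] [0.4588 0.157  0.087 ]
grn 78 [184.6, 224.3] [180, 220, 10, 10] [0.455  0.2671 0.087 ]
blu 59 [221.4, 188.1] [218, 184, 8, 9] [0.5509 0.1718 0.087 ]
blue [(1057, [349.9, 198.7], [298, 169, 107, 63]), (139, [352.9, 191.1], [339, 189, 28, 6])]
[ 0.51757187 -0.15373308  0.148     ]
[ 0.53674799 -0.16161103  0.148     ]
red [(1963, [350.5, 126.4], [293, 88, 115, 82]), (63, [329.3, 166.4], [319, 164, 24, 5]), (22, [330.8, 288.9], [327, 288, 8, 3])] [(20, [356.5, 169.0], [347, 169, 20, 1]), (10, [323.5, 168.0], [319, 168, 10, 1]), (5, [332.0, 168.0], [330, 168, 5, 1])]
[[296.0, 227.3000030517578], [298.1000061035156, 168.3000030517578], [406.0, 172.10000610351562], [404.0, 231.10000610351562]] [[0.4469, -0.0216], [0.5994, -0.0281], [0.5902, -0.306], [0.4385, -0.2957]] [ 0.5187413  -0.16284154] [0.15258522 0.27810593 0.15210835]
[[292.29998779296875, 167.8000030517578], [294.1000061035156, 87.4000015258789], [408.6000061035156, 90.0], [406.79998779296875, 170.3000030517578]] [[0.6037, -0.0147], [0.8211, -0.0207], [0.8143, -0.3253], [0.5978, -0.3139]] [ 0.70922604 -0.16863965] [0.21752841 0.30467042 0.216857  ]
```

View pics/c1.png

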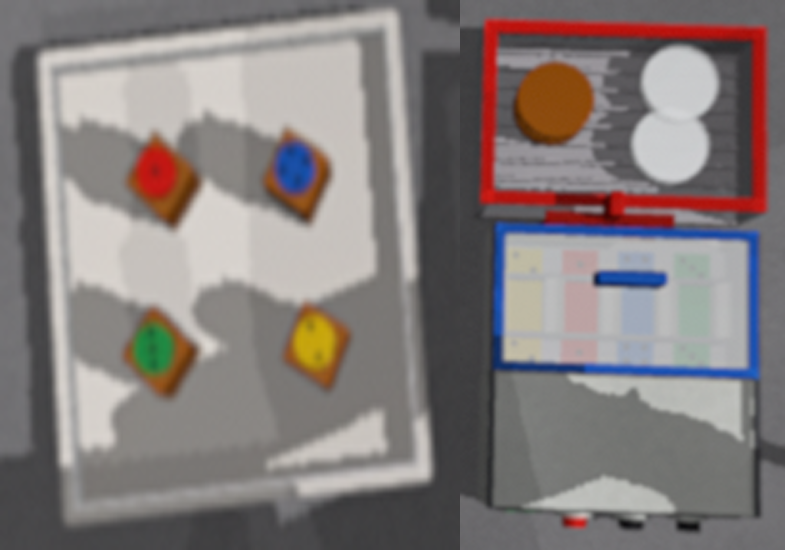

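The crop shows the slots from left (+y) to right as yellow 2, red 1, blue 4, green 3. The knob is at about (347,161), so the gate is partly open. The four capped amber bottles in the tray are the right ones; the turquoise look-alikes are excluded by their body colour and by standing outside the tray. I'll move the wrist camera above the lock.

Call:
arm_command:
  deltas:
    - [[1.92,3.13,0.45,0,0,-2.4],[1.92,3.13,0.45,0,0,-2.4],[1.92,3.13,0.45,0,0,-2.4],[1.92,3.13,0.45,0,0,-2.4],[1.92,3.13,0.45,0,0,-2.4],[1.92,3.13,0.45,0,0,-2.4],[1.92,3.13,0.45,0,0,-2.4],[1.92,3.13,0.45,0,0,-2.4],[1.92,3.13,0.45,0,0,-2.4],[1.92,3.13,0.45,0,0,-2.4],[1.92,3.13,0.45,0,0,-2.4],[1.92,3.13,0.45,0,0,-2.4]]

```text
t: 1.15
tool_pos: [0.5009, -0.1584, 0.2727]
orientation: [-3.141, 0.06, 0.0]
force: [-0.0, -0.8, -0.1]
opening: 0.0932
gripper_force: 0.0
```

Call:
arm_command:
  deltas:
    - [[0,0,0,0,0,0],[0,0,0,0,0,0]]

```text
t: 1.32
tool_pos: [0.5011, -0.1585, 0.2726]
orientation: [-3.141, 0.05, 0.0]
force: [0.3, -0.8, 0.1]
opening: 0.0931
gripper_force: 0.0
```

```bash
cat >> m.py <<'E'
from scipy.spatial.transform import Rotation as Ro
def st():
    s=monitor.read_state(); R=Ro.from_rotvec(s["orientation"]).as_matrix()
    print("t",round(s["t"],2),"tcp",np.round(s["tool_pos"],4),"yawx",np.degrees(np.arctan2(R[1,0],R[0,0])).round(2),"zdown",R[:,2].round(3),"open",round(s["opening"],4),"F",np.round(s["force"],1),"q",np.round(s["q"],2)); return s
E
python3 - <<'E'
from m import *
st(); M,im=snap("wrist","w1.png")
h=cv2.cvtColor(im,cv2.COLOR_BGR2HSV)
for n,lo,hi in(("blue",(100,120,60),(125,255,255)),("red",(0,150,80),(8,255,255))):
    b,z=blobs(h,lo,hi,(0,0,512,384),30); print(n,[(x,onz(M,x[1],.148)[0].round(4)) for x in b[:6]])
E
```

```text
t 1.32 tcp [ 0.5011 -0.1585  0.2726] yawx -1.82 zdown [-0.  0. -1.] open 0.0931 F [ 0.3 -0.8  0.1] q [-0.4  -0.09  1.61 -0.    1.62  1.2 ]
blue [((8114, [258.3, 146.0], [116, 79, 289, 153]), array([ 0.5375, -0.1618,  0.148 ])), ((1279, [260.9, 143.0], [223, 134, 77, 18]), array([ 0.5401, -0.1642,  0.148 ]))]
red [((8436, [254.3, 48.6], [98, 0, 324, 79]), array([ 0.6176, -0.1609,  0.148 ]))]
```

View pics/w1.png

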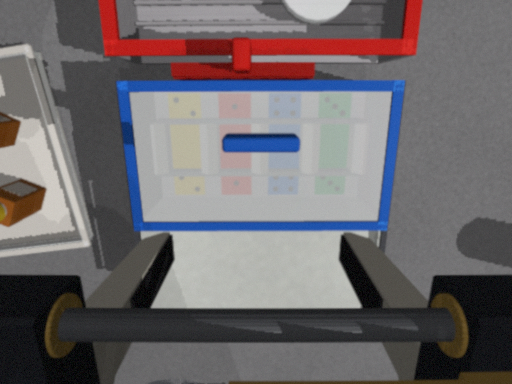

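Wrist view: the handle fin is at (261,143) and the knob at (242,55). The cover corners are near (118,82), (404,82), (390,231) and (134,231). The pip counts are readable: yellow 2, red 1, blue 4, green 3.

```bash
python3 - <<'E'
from m import *
im=cv2.imread("pics/w1.png"); M=model("wrist"); h=cv2.cvtColor(im,cv2.COLOR_BGR2HSV)
z=cv2.inRange(h,(100,120,60),(125,255,255)); c=max(cv2.findContours(z,0,2)[0],key=cv2.contourArea)
q=cv2.approxPolyDP(cv2.convexHull(c),8,True).reshape(-1,2); P=onz(M,q,.117)[:,:2]; print(q.tolist(),P.round(4).tolist(),P.mean(0),np.linalg.norm(P-np.roll(P,1,0),axis=1))
# fin
b,zz=blobs(h,(100,120,60),(125,255,255),(215,125,310,160)); c=max(cv2.findContours(zz,0,2)[0],key=cv2.contourArea); B=cv2.boxPoints(cv2.minAreaRect(c)); print("fin",B.tolist(),onz(M,B,.148)[:,:2].round(4).tolist())
# knob bright top: per row print red extents
for y in range(36,76,4):
    row=np.where((h[y,:,1]>150)&(h[y,:,2]>60)&((h[y,:,0]<8)|(h[y,:,0]>172)))[0]; row=row[(row>215)&(row<275)]; print(y,row.min() if len(row) else 0,row.max() if len(row) else 0,im[y,225:262:4,2])
print(onz(M,[(242,55),(242,38),(242,72)],.15).round(4))
E
```

```text
[[404, 80], [386, 230], [134, 230], [116, 81]] [[0.5892, -0.3009], [0.4378, -0.2964], [0.447, -0.0278], [0.5974, -0.0324]] [ 0.51785141 -0.16439331] [0.26863104 0.15142805 0.2687228  0.15045604]
fin [[223.0, 134.0], [299.0, 134.0], [299.0, 151.0], [223.0, 151.0]] [[0.5484, -0.1324], [0.5461, -0.1992], [0.5311, -0.1992], [0.5334, -0.1315]]
36 0 0 [ 99 100  98  97 100 100  99 100  99  99]
40 216 274 [120 131 144 175 175 181 174 185 188 188]
44 216 274 [119 105 146 184 186 192 180 189 188 185]
48 216 274 [116 117 145 183 187 191 174 178 184 190]
52 216 274 [105 102 139 181 188 192 176 173 174 173]
56 232 250 [ 93 139 140 181 189 191 174 151 148 151]
60 232 250 [ 96 100 138 183 190 192 172 158 158 156]
64 216 274 [ 89  91 133 187 190 190 174 142 143 146]
68 216 274 [ 97  91 122 166 169 171 161 143 142 142]
72 216 274 [143 133 139  91  88  95 119 142 145 145]
[[ 0.612  -0.1522  0.15  ]
 [ 0.6248 -0.1527  0.15  ]
 [ 0.5989 -0.1516  0.15  ]]
```

Call:
arm_command:
  deltas:
    - [[3.73,0.2,0,0,0,0],[3.73,0.2,0,0,0,0],[3.74,0.2,0,0,0,0],[0,0,-3.5,0,0,0],[0,0,-3.5,0,0,0],[0,0,-3.5,0,0,0],[0,0,-3.0,0,0,0],[0,0,-1.7,0,0,0]]

```text
t: 2.03
tool_pos: [0.609, -0.1554, 0.115]
orientation: [-3.139, 0.059, 0.011]
force: [-0.7, 0.8, -0.2]
opening: 0.093
gripper_force: 0.0
```

Call:
arm_command:
  deltas:
    - [[0,0,0,0,0,0],[0,0,0,0,0,0],[0,0,0,0,0,0],[0,0,0,0,0,0],[0,0,0,0,0,0],[0,0,0,0,0,0]]
  gripper: -1
  squeeze: 20

```text
t: 2.53
tool_pos: [0.6134, -0.1547, 0.1225]
orientation: [3.14, -0.056, 0.004]
force: [0.6, 0.2, -0.3]
opening: 0.0576
gripper_force: 0.0
```

Call:
arm_command:
  deltas:
    - [[-0.04,-1.4,0,0,0,0],[-0.04,-1.4,0,0,0,0],[-0.04,-1.4,0,0,0,0],[-0.04,-1.4,0,0,0,0],[-0.04,-1.3,0,0,0,0],[-0.02,-0.6,0,0,0,0],[0,0,0,0,0,0]]

```text
t: 3.12
tool_pos: [0.61, -0.2305, 0.1206]
orientation: [-3.14, 0.059, 0.0]
force: [0.3, 1.5, 2.6]
opening: 0.0161
gripper_force: 20.0
```

Call:
arm_command:
  deltas:
    - [[0,-0.2,0,0,0,0],[0,-0.2,0,0,0,0],[0,-0.2,0,0,0,0],[0,-0.2,0,0,0,0],[0,0,0,0,0,0],[0,0,0,0,0,0]]

```text
t: 3.62
tool_pos: [0.61, -0.2309, 0.1205]
orientation: [-3.132, 0.051, 0.004]
force: [-4.6, 27.8, 11.4]
opening: 0.0161
gripper_force: 20.0
```

Call:
arm_command:
  deltas:
    - [[0,0.4,0,0,0,0],[0,0.4,0,0,0,0],[0,0,0,0,0,0],[0,0,0,0,0,0],[0,0,0,0,0,0],[0,0,0,0,0,0]]
  gripper: 1

```text
t: 4.12
tool_pos: [0.6101, -0.2298, 0.1205]
orientation: [3.141, -0.057, -0.0]
force: [0.4, -0.3, -0.1]
opening: 0.051
gripper_force: 0.0
```

Call:
arm_command:
  deltas:
    - [[0,0,2,0,0,0],[0,0,3,0,0,0],[0,0,3,0,0,0],[-0.5,0.5,3,0,0,7.1],[-0.8,0.8,0,0,0,7.1],[-0.8,0.8,0,0,0,7.1],[-0.8,0.8,0,0,0,7.1],[-0.8,0.8,0,0,0,7.1],[-0.8,0.8,0,0,0,7.1],[-0.8,0.8,0,0,0,7.1],[-0.8,0.8,0,0,0,7.1],[-0.8,0.8,0,0,0,7.1]]

```text
t: 5.12
tool_pos: [0.5408, -0.1603, 0.2307]
orientation: [2.69, 1.622, -0.0]
force: [0.2, -0.6, 0.1]
opening: 0.0931
gripper_force: 0.0
```

Call:
arm_command:
  deltas:
    - [[0,0,0,0,0,7.1],[0,0,0,0,0,7.1],[0,0,0,0,0,7.1],[0,0,0,0,0,4.8],[0,0,0,0,0,0],[0,0,0,0,0,0]]

```text
t: 5.62
tool_pos: [0.5412, -0.1606, 0.2307]
orientation: [2.264, 2.177, -0.0]
force: [-0.4, -0.5, -1.1]
opening: 0.0932
gripper_force: 0.0
```

```bash
python3 - <<'E'
from m import *
st(); M,im=snap("top","t1.png"); h=cv2.cvtColor(im,cv2.COLOR_BGR2HSV)
st(); M,im=snap("wrist","w2.png")
cv2.imwrite("pics/c2.png",np.hstack([cv2.imread("pics/t1.png")[80:300,120:430],im[82:302,130:450]]))
E
```

```text
t 5.62 tcp [ 0.5412 -0.1606  0.2307] yawx 87.75 zdown [ 0. -0. -1.] open 0.0932 F [-0.4 -0.5 -1.1] q [-0.38  0.03  1.57 -0.    1.54 -0.34]
t 5.67 tcp [ 0.5412 -0.1605  0.2306] yawx 87.74 zdown [-0. -0. -1.] open 0.0929 F [0.2 0.8 0.6] q [-0.38  0.03  1.57 -0.    1.54 -0.34]
```

View pics/c2.png

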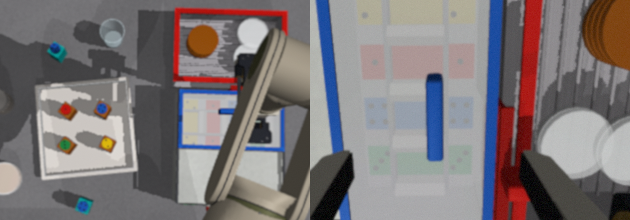

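The right half (wrist) shows the knob at about (515,185), so the gate is at its shut end. The fin is at (434,118) between the fingers. Next I grip it and slide.

Call:
arm_command:
  deltas:
    - [[-0.2,-0.3,-3.5,0,0,0],[0,0,-3.5,0,0,0],[0,0,-2.5,0,0,0],[0,0,-1.5,0,0,0],[0,0,0,0,0,0],[0,0,0,0,0,0],[0,0,0,0,0,0]]
  gripper: -0.3

```text
t: 6.3
tool_pos: [0.54, -0.1636, 0.1222]
orientation: [2.261, 2.179, 0.001]
force: [-0.2, 0.1, 0.4]
opening: 0.0508
gripper_force: 0.0
```

Call:
arm_command:
  deltas:
    - [[0,0,0,0,0,0],[0,0,0,0,0,0],[0,0,0,0,0,0],[0,0,0,0,0,0],[0,0,0,0,0,0],[0,0,0,0,0,0]]
  gripper: -1

```text
t: 6.8
tool_pos: [0.5393, -0.1633, 0.1209]
orientation: [2.261, 2.181, 0.0]
force: [-0.3, 0.2, 1.8]
opening: 0.0137
gripper_force: 20.0
```

Call:
arm_command:
  deltas:
    - [[-1.0,0.03,0,0,0,0],[-1.5,0.05,0,0,0,0],[-1.5,0.05,0,0,0,0],[-1.5,0.05,0,0,0,0],[-1.5,0.05,0,0,0,0],[-1.5,0.05,0,0,0,0],[-1.5,0.05,0,0,0,0],[-1.5,0.04,0,0,0,0],[-1.5,0.04,0,0,0,0],[-0.6,0.03,0,0,0,0],[0,0,0,0,0,0],[0,0,0,0,0,0]]

```text
t: 7.8
tool_pos: [0.4033, -0.1593, 0.1208]
orientation: [2.261, 2.18, -0.001]
force: [-0.9, -4.0, 1.3]
opening: 0.0138
gripper_force: 20.0
```

Call:
arm_command:
  deltas:
    - [[-0.3,0.01,0,0,0,0],[-0.3,0.01,0,0,0,0],[-0.3,0.01,0,0,0,0],[-0.3,0,0,0,0,0],[0,0,0,0,0,0],[0,0,0,0,0,0]]

```text
t: 8.3
tool_pos: [0.3977, -0.159, 0.1209]
orientation: [2.252, 2.174, 0.014]
force: [40.2, -7.8, -28.5]
opening: 0.0177
gripper_force: 20.0
```

Call:
arm_command:
  deltas:
    - [[0.4,0,0,0,0,0],[0.4,0,0,0,0,0],[0,0,0,0,0,0],[0,0,0,0,0,0],[0,0,0,0,0,0],[0,0,0,0,0,0]]
  gripper: 0

```text
t: 8.8
tool_pos: [0.399, -0.1584, 0.1205]
orientation: [-2.261, -2.181, 0.0]
force: [0.9, 0.0, 0.6]
opening: 0.0461
gripper_force: 0.0
```

Call:
arm_command:
  deltas:
    - [[0,0,3,0,0,0],[0,0,4,0,0,0],[2.5,0,3,0,0,0],[3,0,2.5,0,0,0],[3,0,2.5,0,0,0],[3,0,2,0,0,0],[0.5,0,1,0,0,0],[0,0,0,0,0,0],[0,0,0,0,0,0],[0,0,0,0,0,0]]
  gripper: 1

```text
t: 9.63
tool_pos: [0.5182, -0.1584, 0.2994]
orientation: [-2.26, -2.18, 0.001]
force: [0.3, -0.5, -0.8]
opening: 0.0929
gripper_force: 0.0
```

```bash
python3 - <<'E'
from m import *
st(); M,im=snap("wrist","w3.png"); st()
E
```

```text
t 9.63 tcp [ 0.5182 -0.1584  0.2994] yawx 87.93 zdown [-0.002  0.001 -1.   ] open 0.0929 F [ 0.3 -0.5 -0.8] q [-0.39 -0.05  1.52 -0.    1.67 -0.36]
t 9.68 tcp [ 0.518  -0.1584  0.2993] yawx 87.92 zdown [-0.002  0.001 -1.   ] open 0.0928 F [0.1 0.9 0.2] q [-0.39 -0.05  1.52 -0.    1.67 -0.36]
```

View pics/w3.png

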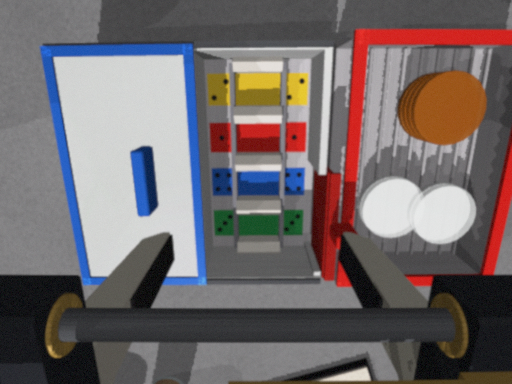

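The cover is fully open and the chamber visible: yellow pad (258,89), red (258,137), blue (258,181), green (259,223). The gate plate is at its shut end. Next I measure the pads.

```bash
python3 - <<'E'
from m import *
im=cv2.imread("pics/w3.png"); M=model("wrist"); h=cv2.cvtColor(im,cv2.COLOR_BGR2HSV); C={}
for n,lo,hi in(("yel",(20,120,90),(35,255,255)),("red",(0,120,90),(6,255,255)),("blu",(105,120,60),(125,255,255)),("grn",(45,100,40),(85,255,255))):
    b,z=blobs(h,lo,hi,(206,60,312,245),80); e=[]
    for a,c,s in b:
        if s[0]<215 or s[0]+s[2]>298:
            zz=np.zeros_like(z); zz[s[1]:s[1]+s[3],s[0]:s[0]+s[2]]=255
            B=np.array([[s[0],s[1]],[s[0]+s[2],s[1]],[s[0]+s[2],s[1]+s[3]],[s[0],s[1]+s[3]]],float)-.5; P=onz(M,B,.0205)[:,:2]; e.append(P.mean(0)); print(n,a,s,P.mean(0).round(4),np.ptp(P,0).round(4))
    C[n]=np.mean(e,0); print(n,C[n].round(4), len(e)==2 and np.degrees(np.arctan2(*(e[1]-e[0])[::-1])))
o=np.mean(list(C.values()),0); print("lock origin",o, np.degrees(np.arctan2(*(C["yel"]-C["grn"])))*-1,np.linalg.norm(C["yel"]-C["grn"]))
E
```

```text
yel 643 [286, 73, 22, 32] [ 0.5716 -0.0718] [0.0289 0.0407]
yel 630 [207, 74, 23, 31] [ 0.4698 -0.0686] [0.0325 0.0395]
yel [ 0.5207 -0.0702] 178.22586786528993
red 569 [285, 122, 21, 30] [ 0.5694 -0.1336] [0.0287 0.0413]
red 528 [210, 123, 21, 29] [ 0.4682 -0.1306] [0.0311 0.0399]
red [ 0.5188 -0.1321] 178.27927583499513
blu 487 [285, 168, 19, 27] [ 0.5679 -0.1956] [0.027  0.0402]
blu 473 [212, 168, 20, 27] [ 0.4661 -0.192 ] [0.0308 0.0402]
blu [ 0.517  -0.1938] 177.93197402096575
grn 439 [284, 210, 19, 25] [ 0.5662 -0.2574] [0.0281 0.0402]
grn 426 [214, 210, 20, 25] [ 0.4648 -0.2538] [0.0318 0.0402]
grn [ 0.5155 -0.2556] 177.95425873806482
lock origin [ 0.51798611 -0.16292817] -1.6044406887893912 0.18548438158484207
```

Call:
arm_command:
  deltas:
    - [[-0.2,3.6,0,0,0,0],[-0.2,3.6,0,0,0,0],[-0.2,3.6,0,0,0,0],[-0.2,3.6,0,0,0,0],[-0.2,3.6,0,0,0,0],[-0.2,3.6,0,0,0,0],[-0.2,3.6,0,0,0,0],[-0.2,3.6,0,0,0,0],[0,0,0,0,0,0],[0,0,0,0,0,0]]

```text
t: 10.52
tool_pos: [0.5019, 0.1307, 0.2997]
orientation: [-2.257, -2.184, 0.002]
force: [-0.6, -0.3, 0.7]
opening: 0.0929
gripper_force: 0.0
```

```bash
cat >> m.py <<'E'
CAP={"red":((0,170,90),(6,255,255)),"yel":((21,150,100),(35,255,255)),"grn":((45,100,40),(85,255,255)),"blu":((108,140,60),(125,255,255))}
def bottles(M,im,zf=.004):
    """cap centre on the z of cap top, body turn from the amber mask"""
    h=cv2.cvtColor(im,cv2.COLOR_BGR2HSV); out={}
    for n,(lo,hi) in CAP.items():
        m=cv2.inRange(h,np.array(lo),np.array(hi))
        for c in sorted(cv2.findContours(m,0,2)[0],key=cv2.contourArea,reverse=True)[:3]:
            hull=cv2.convexHull(c); 
            if cv2.contourArea(c)<100: continue
            (x,y),(w,hh),_=cv2.minAreaRect(hull); p=onz(M,(x,y),zf+.083)[0]
            e=onz(M,[(x-w/2,y),(x+w/2,y)],zf+.083); d=np.linalg.norm(e[1]-e[0])
            print(n,"px",round(x),round(y),"wh",round(w),round(hh),"cap",p.round(4),"dia",d.round(4))
E
python3 - <<'E'
from m import *
st(); M,im=snap("wrist","w4.png"); bottles(M,im)
E
```

```text
t 10.52 tcp [0.5019 0.1307 0.2997] yawx 88.13 zdown [-0.001 -0.    -1.   ] open 0.0929 F [-0.6 -0.3  0.7] q [ 0.16 -0.11  1.58 -0.    1.67  0.19]
red px 297 39 wh 25 28 cap [0.5481 0.267  0.087 ] dia 0.0265
red px 352 361 wh 10 39 cap [ 0.6288 -0.1602  0.087 ] dia 0.0144
red px 420 282 wh 11 24 cap [ 0.7124 -0.0334  0.087 ] dia 0.0147
yel px 221 144 wh 23 23 cap [0.46   0.1583 0.087 ] dia 0.027
grn px 210 42 wh 27 24 cap [0.4558 0.2676 0.087 ] dia 0.0287
grn px 244 374 wh 11 15 cap [ 0.4714 -0.1798  0.087 ] dia 0.0161
grn px 302 374 wh 11 14 cap [ 0.5572 -0.1825  0.087 ] dia 0.0161
blu px 74 94 wh 26 22 cap [0.2999 0.2197 0.087 ] dia 0.0294
blu px 300 129 wh 22 22 cap [0.5518 0.1724 0.087 ] dia 0.0251
blu px 185 299 wh 6 66 cap [ 0.3984 -0.0483  0.087 ] dia 0.0081
```

View pics/w4.png

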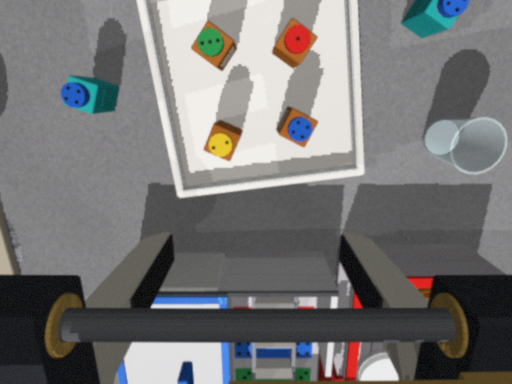

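Wrist view over the tray: caps red (297,39), green (210,42), yellow (221,144), blue (300,129), all on amber bodies. The turquoise look-alikes are at (74,94) and (453,5), outside the tray. Now a straight-down look at red.

Call:
arm_command:
  deltas:
    - [[1.2,1.4,-2,0,0,0],[1.2,1.4,-2,0,0,0],[1.2,1.4,-2,0,0,0],[1.0,1.4,-2,0,0,0],[0,0,0,0,0,0],[0,0,0,0,0,0]]

```text
t: 11.07
tool_pos: [0.5483, 0.1838, 0.2185]
orientation: [-2.261, -2.179, 0.006]
force: [1.1, -0.3, 1.0]
opening: 0.0928
gripper_force: 0.0
```

```bash
cat >> m.py <<'E'
def body(M,im,xy,zf=.004):
    """square shoulder (z=zf+.066) of the bottle near xy: amber+cap mask, min-area rectangle on that plane"""
    h=cv2.cvtColor(im,cv2.COLOR_BGR2HSV); m=cv2.inRange(h,(0,130,50),(20,255,255))
    for lo,hi in CAP.values(): m|=cv2.inRange(h,np.array(lo),np.array(hi))
    p=proj(M,[xy[0],xy[1],zf+.066])[0]; 
    cs=[c for c in cv2.findContours(cv2.morphologyEx(m,cv2.MORPH_CLOSE,np.ones((5,5))),0,2)[0] if cv2.contourArea(c)>300]
    c=min(cs,key=lambda c:np.linalg.norm(c.reshape(-1,2).mean(0)-p))
    P=onz(M,c.reshape(-1,2),zf+.066)[:,:2]; r=cv2.minAreaRect((P*1000).astype(np.float32)); 
    cp=M[2].T@-M[3]; print("cam",cp.round(3),"target px",p.round(0),"body ctr",np.round(r[0],1),"size",np.round(r[1],1),"ang",round(r[2],1)); return r
def yawto(a,cur):
    """turn that brings the tool square to a flat at angle a, all four"""
    return sorted([((a-cur+45)%90)-45+90*k for k in(-1,0,1)],key=abs)
E
python3 - <<'E'
from m import *
st(); M,im=snap("wrist","w5.png"); bottles(M,im); body(M,im,(.548,.267))
E
```

```text
t 11.07 tcp [0.5483 0.1838 0.2185] yawx 87.88 zdown [-0.004 -0.001 -1.   ] open 0.0928 F [ 1.1 -0.3  1. ] q [ 0.24  0.08  1.55 -0.    1.52  0.27]
red px 255 91 wh 32 30 cap [0.5487 0.2677 0.087 ] dia 0.0278
red px 363 370 wh 64 20 cap [ 0.6608 -0.0414  0.087 ] dia 0.0737
yel px 169 211 wh 28 28 cap [0.4614 0.1598 0.087 ] dia 0.0268
grn px 150 96 wh 31 32 cap [0.4569 0.2676 0.087 ] dia 0.0272
blu px 446 44 wh 33 36 cap [0.7103 0.2996 0.087 ] dia 0.0279
blu px 262 194 wh 28 26 cap [0.5518 0.174  0.087 ] dia 0.0266
blu px 6 156 wh 12 25 cap [0.3148 0.2201 0.087 ] dia 0.0115
cam [0.551 0.266 0.384] target px [254.  92.] body ctr [548.9 267.8] size [34.1 34.4] ang 54.0
```

View pics/w5.png

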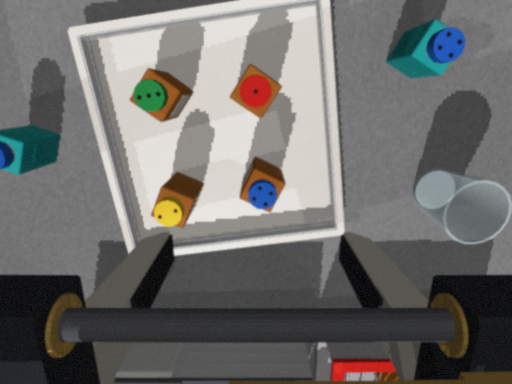

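The view shows red at (255,91) directly under the camera. The diameter is 27.8 mm and the body square is 34×34 mm at 54°, which fits. Reaching.

Call:
arm_command:
  deltas:
    - [[0,1.7,0,0,0,-6.8],[0,1.7,0,0,0,-6.8],[0,1.7,0,0,0,-6.8],[0,1.7,-1,0,0,-6.8],[0,1.6,-2,0,0,-6.7],[0,0,-3,0,0,0],[0,0,-3,0,0,0],[0,0,0,0,0,0],[0,0,0,0,0,0]]
  gripper: 0.35

```text
t: 11.87
tool_pos: [0.5485, 0.268, 0.1306]
orientation: [2.799, 1.426, -0.004]
force: [0.5, 0.5, 0.9]
opening: 0.0627
gripper_force: 0.0
```

```bash
python3 - <<'E'
from m import *
st()
E
```

```text
t 11.87 tcp [0.5485 0.268  0.1306] yawx 53.99 zdown [-0.002 -0.001 -1.   ] open 0.0627 F [0.5 0.5 0.9] q [ 0.37  0.22  1.56 -0.    1.37  1.  ]
```

Call:
arm_command:
  deltas:
    - [[0,0,-2.5,0,0,0],[0,0,-2.5,0,0,0],[0,0,-1.7,0,0,0],[0,0,-0.95,0,0,0],[0,0,0,0,0,0],[0,0,0,0,0,0]]

```text
t: 12.37
tool_pos: [0.5506, 0.2695, 0.0564]
orientation: [2.799, 1.426, 0.004]
force: [0.4, -0.1, 0.5]
opening: 0.0628
gripper_force: 0.0
```

Call:
arm_command:
  deltas:
    - [[0,0,0,0,0,0],[0,0,0,0,0,0],[0,0,0,0,0,0],[0,0,0,0,0,0],[0,0,0,0,0,0],[0,0,0,0,0,0],[0,0,0,0,0,0]]
  gripper: -1
  squeeze: 25

```text
t: 12.95
tool_pos: [0.5497, 0.2697, 0.0548]
orientation: [2.798, 1.427, 0.002]
force: [0.4, 0.1, 3.9]
opening: 0.0359
gripper_force: 24.9
```

Call:
arm_command:
  deltas:
    - [[0,0,2,0,0,0],[0,0,3.5,0,0,0],[0,0,3.5,0,0,0],[0,0,3.5,0,0,0],[0,0,2.5,0,0,0]]

```text
t: 13.37
tool_pos: [0.5496, 0.2698, 0.2071]
orientation: [2.798, 1.428, 0.003]
force: [0.7, 0.3, -0.3]
opening: 0.0355
gripper_force: 24.9
```

Call:
arm_command:
  deltas:
    - [[-0.25,-2,0,0,0,2.8],[-0.25,-3.5,0,0,0,2.9],[-0.25,-3.6,0,0,0,2.9],[-0.25,-3.6,0,0,0,2.9],[-0.25,-3.6,0,0,0,2.9],[-0.25,-3.6,0,0,0,2.9],[-0.25,-3.6,0,0,0,2.9],[-0.25,-3.6,0,0,0,2.9],[-0.25,-3.6,0,0,0,2.9],[-0.25,-3.6,0,0,0,2.9],[-0.25,-3.5,0,0,0,2.9],[-0.25,-2.3,0,0,0,2.4]]

```text
t: 14.37
tool_pos: [0.5183, -0.1344, 0.2035]
orientation: [-2.254, -2.188, 0.002]
force: [0.1, -0.5, -1.9]
opening: 0.036
gripper_force: 24.9
```

Call:
arm_command:
  deltas:
    - [[0,0,0,0,0,0],[0,0,0,0,0,0],[0,0,0,0,0,0]]

```text
t: 14.62
tool_pos: [0.5189, -0.131, 0.2036]
orientation: [-2.255, -2.185, 0.0]
force: [-0.7, 0.3, -2.3]
opening: 0.0359
gripper_force: 24.9
```

```bash
python3 - <<'E'
from m import *
st()
E
```

```text
t 14.62 tcp [ 0.5189 -0.131   0.2036] yawx 88.18 zdown [-0.001  0.001 -1.   ] open 0.0359 F [-0.7  0.3 -2.3] q [-0.34 -0.04  1.69  0.    1.49 -0.31]
```

Call:
arm_command:
  deltas:
    - [[0.05,-0.1,-3,0,0,0],[0,0,-3,0,0,0],[0,0,-3,0,0,0],[0,0,-1.5,0,0,0],[0,0,-1,0,0,0],[0,0,-0.8,0,0,0],[0,0,-0.5,0,0,0],[0,0,-0.4,0,0,0],[0,0,0,0,0,0],[0,0,0,0,0,0]]

```text
t: 15.45
tool_pos: [0.5204, -0.1326, 0.073]
orientation: [2.254, 2.186, 0.001]
force: [-0.4, -0.3, -1.8]
opening: 0.0358
gripper_force: 24.9
```

```bash
python3 - <<'E'
from m import *
st()
E
```

```text
t 15.45 tcp [ 0.5204 -0.1326  0.073 ] yawx 88.25 zdown [ 0.001 -0.    -1.   ] open 0.0358 F [-0.4 -0.3 -1.8] q [-0.35  0.08  1.82  0.    1.24 -0.31]
```

Call:
arm_command:
  deltas:
    - [[0,0,-0.15,0,0,0],[0,0,-0.1,0,0,0],[0,0,0,0,0,0]]

```text
t: 15.7
tool_pos: [0.5206, -0.1329, 0.0708]
orientation: [2.254, 2.186, 0.001]
force: [0.4, 0.7, 2.9]
opening: 0.0357
gripper_force: 24.9
```

Call:
arm_command:
  deltas:
    - [[0,0,0,0,0,0],[0,0,0,0,0,0],[0,0,0,0,0,0],[0,0,0,0,0,0]]
  gripper: 0.3

```text
t: 16.03
tool_pos: [0.5197, -0.1325, 0.0696]
orientation: [-2.255, -2.187, 0.0]
force: [-0.5, -0.6, -0.5]
opening: 0.0573
gripper_force: 0.0
```

Call:
arm_command:
  deltas:
    - [[0,0,1.5,0,0,0],[0,0,3,0,0,0],[0,0,4,0,0,0],[0,2,4,0,0,0],[-0.3,3.3,2,0,0,0],[-0.5,3.6,0,0,0,0],[-0.5,3.6,0,0,0,0],[-0.5,3.6,0,0,0,0],[-0.5,3,0,0,0,0],[-0.4,1.5,0,0,0,0],[0,0,0,0,0,0],[0,0,0,0,0,0]]

```text
t: 17.03
tool_pos: [0.4926, 0.0726, 0.2119]
orientation: [2.253, 2.189, -0.0]
force: [0.6, -0.3, 0.7]
opening: 0.0607
gripper_force: 0.0
```

```bash
python3 - <<'E'
from m import *
st(); M,im=snap("wrist","w6.png"); bottles(M,im); body(M,im,(.46,.159))
E
```

```text
t 17.03 tcp [0.4926 0.0726 0.2119] yawx 88.37 zdown [ 0. -0. -1.] open 0.0607 F [ 0.6 -0.3  0.7] q [ 0.04 -0.15  1.78 -0.    1.51  0.07]
red px 289 370 wh 23 26 cap [ 0.5215 -0.1412  0.087 ] dia 0.0257
red px 491 280 wh 14 40 cap [ 0.7285 -0.0335  0.087 ] dia 0.0146
yel px 216 91 wh 32 32 cap [0.4598 0.1577 0.087 ] dia 0.0272
blu px 19 20 wh 35 38 cap [0.3033 0.2179 0.087 ] dia 0.0289
blu px 324 70 wh 31 34 cap [0.551  0.1719 0.087 ] dia 0.026
blu px 244 361 wh 22 20 cap [ 0.4721 -0.1278  0.087 ] dia 0.0244
cam [0.494 0.154 0.377] target px [218.  90.] body ctr [460.2 157.3] size [33.9 35.3] ang 64.5
```

View pics/w6.png

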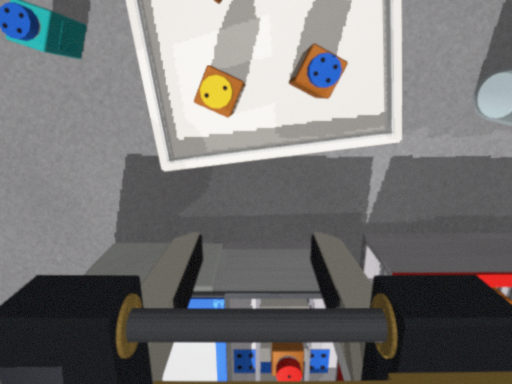

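Red stands in its slot, visible at (289,370). Yellow is at (216,91), turned 64.5°, with body 34×35 mm.

Call:
arm_command:
  deltas:
    - [[-0.65,1.7,0,0,0,-4.8],[-0.65,1.7,-1,0,0,-4.8],[-0.65,1.7,-2,0,0,-4.8],[-0.65,1.7,-2.5,0,0,-4.8],[-0.65,1.7,-2.5,0,0,-4.7],[0,0,0,0,0,0],[0,0,0,0,0,0],[0,0,0,0,0,0]]
  gripper: 0.35

```text
t: 17.75
tool_pos: [0.4613, 0.156, 0.1329]
orientation: [2.657, 1.674, 0.001]
force: [0.8, 0.0, 0.3]
opening: 0.0633
gripper_force: 0.0
```

```bash
python3 - <<'E'
from m import *
st()
E
```

```text
t 17.75 tcp [0.4613 0.156  0.1329] yawx 64.41 zdown [ 0.001 -0.    -1.   ] open 0.0633 F [0.8 0.  0.3] q [ 0.22 -0.12  1.9  -0.    1.36  0.67]
```

Call:
arm_command:
  deltas:
    - [[-0.1,0.1,-2.5,0,0,0],[0,0,-2.5,0,0,0],[0,0,-1.8,0,0,0],[0,0,-1.0,0,0,0],[0,0,0,0,0,0],[0,0,0,0,0,0]]

```text
t: 18.25
tool_pos: [0.4603, 0.1576, 0.055]
orientation: [2.659, 1.672, 0.001]
force: [1.0, 0.2, 0.7]
opening: 0.0627
gripper_force: 0.0
```

Call:
arm_command:
  deltas:
    - [[0,0,0,0,0,0],[0,0,0,0,0,0],[0,0,0,0,0,0],[0,0,0,0,0,0],[0,0,0,0,0,0],[0,0,0,0,0,0],[0,0,0,0,0,0]]
  gripper: -1

```text
t: 18.83
tool_pos: [0.4597, 0.1583, 0.0545]
orientation: [2.659, 1.673, 0.002]
force: [0.2, -0.8, 4.4]
opening: 0.0357
gripper_force: 25.0
```

Call:
arm_command:
  deltas:
    - [[0,0,2,0,0,0],[0,0,3.5,0,0,0],[0,0,3.5,0,0,0],[0,0,3.5,0,0,0],[0,0,2.5,0,0,0],[0,0,0,0,0,0],[0,0,0,0,0,0]]

```text
t: 19.42
tool_pos: [0.4602, 0.1584, 0.2054]
orientation: [2.658, 1.672, 0.005]
force: [-0.4, 0.5, -2.5]
opening: 0.0358
gripper_force: 25.0
```

```bash
python3 - <<'E'
from m import *
st()
E
```

```text
t 19.42 tcp [0.4602 0.1584 0.2054] yawx 64.35 zdown [ 0.003  0.001 -1.   ] open 0.0358 F [-0.4  0.5 -2.5] q [ 0.23 -0.18  1.82  0.    1.5   0.67]
```

Call:
arm_command:
  deltas:
    - [[0.76,-2.86,0,0,0,2.98],[0.76,-2.86,0,0,0,2.98],[0.76,-2.86,0,0,0,2.98],[0.76,-2.86,0,0,0,2.98],[0.76,-2.86,0,0,0,2.98],[0.76,-2.86,0,0,0,2.98],[0.76,-2.86,0,0,0,2.98],[0.76,-2.82,0,0,0,2.98],[0,0,0,0,0,0],[0,0,0,0,0,0],[0,0,0,0,0,0]]

```text
t: 20.33
tool_pos: [0.5189, -0.0697, 0.2019]
orientation: [-2.256, -2.182, 0.002]
force: [0.7, 0.7, -1.2]
opening: 0.0353
gripper_force: 25.0
```

```bash
python3 - <<'E'
from m import *
st()
E
```

```text
t 20.33 tcp [ 0.5189 -0.0697  0.2019] yawx 88.1 zdown [-0.003  0.001 -1.   ] open 0.0353 F [ 0.7  0.7 -1.2] q [-0.23 -0.07  1.72  0.    1.49 -0.2 ]
```

Call:
arm_command:
  deltas:
    - [[0.15,-0.05,-3,0,0,0],[0,0,-3,0,0,0],[0,0,-3,0,0,0],[0,0,-1.5,0,0,0],[0,0,-1,0,0,0],[0,0,-0.8,0,0,0],[0,0,-0.4,0,0,0],[0,0,-0.3,0,0,0],[0,0,0,0,0,0],[0,0,-0.15,0,0,0],[0,0,0,0,0,0]]

```text
t: 21.25
tool_pos: [0.5222, -0.0709, 0.0732]
orientation: [2.256, 2.185, 0.001]
force: [-1.0, -0.0, -1.3]
opening: 0.0362
gripper_force: 25.0
```

```bash
python3 - <<'E'
from m import *
st()
E
```

```text
t 21.25 tcp [ 0.5222 -0.0709  0.0732] yawx 88.18 zdown [ 0.001 -0.    -1.   ] open 0.0362 F [-1.  -0.  -1.3] q [-0.23  0.05  1.84  0.    1.24 -0.2 ]
```

Call:
arm_command:
  deltas:
    - [[0,0,-0.15,0,0,0],[0,0,-0.15,0,0,0],[0,0,-0.05,0,0,0],[0,0,0,0,0,0],[0,0,0,0,0,0]]

```text
t: 21.67
tool_pos: [0.5224, -0.071, 0.0704]
orientation: [2.255, 2.185, 0.002]
force: [-2.4, 0.7, 8.3]
opening: 0.0357
gripper_force: 25.0
```

Call:
arm_command:
  deltas:
    - [[0,0,0,0,0,0],[0,0,0,0,0,0],[0,0,0,0,0,0],[0,0,0,0,0,0]]
  gripper: 0.3

```text
t: 22.0
tool_pos: [0.5215, -0.0708, 0.0688]
orientation: [-2.256, -2.186, 0.0]
force: [0.2, 0.7, 0.1]
opening: 0.0573
gripper_force: 0.0
```

Call:
arm_command:
  deltas:
    - [[0,0,1.5,0,0,0],[0,0,3,0,0,0],[0,0,4,0,0,0],[0,2,4,0,0,0],[-0.8,3.3,2,0,0,0],[-0.8,3.6,0,0,0,0],[-0.9,3.6,0,0,0,0],[-1,3.6,0,0,0,0],[-1,3.6,0,0,0,0],[-1,3.5,0,0,0,0],[-1,2.8,0,0,0,0],[0,0,0,0,0,0]]

```text
t: 23.0
tool_pos: [0.4546, 0.1923, 0.2111]
orientation: [-2.25, -2.19, -0.001]
force: [0.1, 0.4, -0.1]
opening: 0.0607
gripper_force: 0.0
```

Call:
arm_command:
  deltas:
    - [[0,0,0,0,0,0],[0,0,0,0,0,0]]

```text
t: 23.17
tool_pos: [0.4566, 0.1875, 0.211]
orientation: [2.255, 2.187, -0.001]
force: [-0.1, -0.6, -0.2]
opening: 0.0604
gripper_force: 0.0
```

```bash
python3 - <<'E'
from m import *
st(); M,im=snap("wrist","w7.png"); bottles(M,im); body(M,im,(.4565,.2676))
E
```

```text
t 23.17 tcp [0.4566 0.1875 0.211 ] yawx 88.22 zdown [-0.    -0.001 -1.   ] open 0.0604 F [-0.1 -0.6 -0.2] q [ 0.29 -0.16  1.79 -0.    1.51  0.32]
grn px 253 96 wh 31 30 cap [0.4552 0.268  0.087 ] dia 0.0263
blu px 83 156 wh 30 32 cap [0.3004 0.2214 0.087 ] dia 0.0268
blu px 358 198 wh 28 28 cap [0.5501 0.1738 0.087 ] dia 0.0264
cam [0.458 0.269 0.377] target px [255.  96.] body ctr [455.3 268. ] size [34.2 34. ] ang 52.6
```

Call:
arm_command:
  deltas:
    - [[-0.1,1.6,0,0,0,-6],[0,1.6,0,0,0,-6],[0,1.6,-1,0,0,-6],[0,1.6,-2,0,0,-6],[0,1.65,-2.5,0,0,-6],[0,0,-2.5,0,0,-5.6],[0,0,0,0,0,0],[0,0,0,0,0,0],[0,0,0,0,0,0]]
  gripper: 0.35

```text
t: 23.97
tool_pos: [0.4566, 0.2675, 0.1325]
orientation: [2.815, 1.394, 0.002]
force: [0.9, 0.2, 1.0]
opening: 0.0627
gripper_force: 0.0
```

```bash
python3 - <<'E'
from m import *
st()
E
```

```text
t 23.97 tcp [0.4566 0.2675 0.1325] yawx 52.68 zdown [ 0.001  0.    -1.   ] open 0.0627 F [0.9 0.2 1. ] q [ 0.43 -0.    1.79 -0.    1.36  1.08]
```

Call:
arm_command:
  deltas:
    - [[-0.1,0,-2.5,0,0,0],[0,0,-2.5,0,0,0],[0,0,-1.8,0,0,0],[0,0,-0.95,0,0,0],[0,0,0,0,0,0],[0,0,0,0,0,0]]

```text
t: 24.47
tool_pos: [0.4555, 0.2684, 0.0551]
orientation: [2.816, 1.392, 0.002]
force: [0.5, -0.2, -0.7]
opening: 0.0629
gripper_force: 0.0
```

Call:
arm_command:
  deltas:
    - [[0,0,0,0,0,0],[0,0,0,0,0,0],[0,0,0,0,0,0],[0,0,0,0,0,0],[0,0,0,0,0,0],[0,0,0,0,0,0],[0,0,0,0,0,0]]
  gripper: -1

```text
t: 25.05
tool_pos: [0.4551, 0.2686, 0.0543]
orientation: [2.816, 1.392, 0.002]
force: [0.3, -0.9, 4.7]
opening: 0.0359
gripper_force: 24.9
```

Call:
arm_command:
  deltas:
    - [[0,0,2,0,0,0],[0,0,3.5,0,0,0],[0,0,3.5,0,0,0],[0,0,3.5,0,0,0],[0,0,3.5,0,0,0],[0,0,0,0,0,0],[0,0,0,0,0,0]]

```text
t: 25.63
tool_pos: [0.4558, 0.269, 0.216]
orientation: [2.816, 1.392, 0.007]
force: [-0.6, 0.1, -1.0]
opening: 0.0358
gripper_force: 24.9
```

```bash
python3 - <<'E'
from m import *
st()
E
```

```text
t 25.63 tcp [0.4558 0.269  0.216 ] yawx 52.59 zdown [ 0.004  0.002 -1.   ] open 0.0358 F [-0.6  0.1 -1. ] q [ 0.44 -0.06  1.69  0.    1.51  1.09]
```

Call:
arm_command:
  deltas:
    - [[0.37,-2.0,0,0,0,2.2],[0.37,-3.3,0,0,0,2.2],[0.37,-3.4,0,0,0,2.2],[0.37,-3.4,0,0,0,2.2],[0.37,-3.4,0,0,0,2.2],[0.37,-3.4,0,0,0,2.2],[0.37,-3.4,0,0,0,2.2],[0.37,-3.4,0,0,0,2.2],[0.37,-3.4,0,0,0,2.2],[0.37,-3.4,0,0,0,2.2],[0.37,-3.4,0,0,0,2.2],[0.37,-3.4,0,0,0,2.2]]

```text
t: 26.63
tool_pos: [0.4975, -0.1258, 0.2108]
orientation: [-2.42, -1.998, 0.003]
force: [1.0, 0.4, -2.4]
opening: 0.0357
gripper_force: 24.9
```

Call:
arm_command:
  deltas:
    - [[0.37,-3.4,0,0,0,2.2],[0.37,-3.4,0,0,0,2.2],[0.37,-3.4,0,0,0,2.2],[0.37,-3.0,0,0,0,2.6],[0,0,0,0,0,0],[0,0,0,0,0,0],[0,0,0,0,0,0],[0,0,0,0,0,0]]

```text
t: 27.3
tool_pos: [0.5132, -0.2553, 0.2122]
orientation: [-2.254, -2.185, 0.0]
force: [0.2, -0.8, -2.1]
opening: 0.0359
gripper_force: 24.9
```

```bash
python3 - <<'E'
from m import *
st()
E
```

```text
t 27.3 tcp [ 0.5132 -0.2553  0.2122] yawx 88.21 zdown [-0.002  0.002 -1.   ] open 0.0359 F [ 0.2 -0.8 -2.1] q [-0.55  0.06  1.57  0.    1.51 -0.52]
```

Call:
arm_command:
  deltas:
    - [[0.15,-0.05,-3.5,0,0,0],[0,0,-3.5,0,0,0],[0,0,-3,0,0,0],[0,0,-1.5,0,0,0],[0,0,-0.9,0,0,0],[0,0,-0.7,0,0,0],[0,0,-0.4,0,0,0],[0,0,-0.3,0,0,0],[0,0,0,0,0,0],[0,0,-0.15,0,0,0],[0,0,0,0,0,0]]

```text
t: 28.22
tool_pos: [0.5158, -0.2575, 0.0751]
orientation: [2.255, 2.185, 0.001]
force: [0.8, 0.4, -1.0]
opening: 0.0357
gripper_force: 24.9
```

```bash
python3 - <<'E'
from m import *
st()
E
```

```text
t 28.22 tcp [ 0.5158 -0.2575  0.0751] yawx 88.19 zdown [ 0.001 -0.001 -1.   ] open 0.0357 F [ 0.8  0.4 -1. ] q [-0.55  0.18  1.7  -0.    1.26 -0.52]
```

Call:
arm_command:
  deltas:
    - [[0,0.1,-0.15,0,0,0],[0,0,-0.15,0,0,0],[0,0,-0.15,0,0,0],[0,0,-0.05,0,0,0],[0,0,0,0,0,0],[0,0,0,0,0,0]]

```text
t: 28.72
tool_pos: [0.5157, -0.2566, 0.0703]
orientation: [2.255, 2.185, 0.0]
force: [-1.4, 0.8, 5.8]
opening: 0.0357
gripper_force: 24.9
```

Call:
arm_command:
  deltas:
    - [[0,0,0,0,0,0],[0,0,0,0,0,0],[0,0,0,0,0,0],[0,0,0,0,0,0]]
  gripper: 0.3

```text
t: 29.05
tool_pos: [0.5152, -0.2561, 0.069]
orientation: [-2.256, -2.186, 0.0]
force: [-0.3, 0.5, -0.5]
opening: 0.0572
gripper_force: 0.0
```

Call:
arm_command:
  deltas:
    - [[0,0,1.5,0,0,0],[0,0,3,0,0,0],[0,0,4,0,0,0],[0,0,4,0,0,0],[0,2,2,0,0,0],[0.4,3.6,0,0,0,0],[0.4,3.6,0,0,0,0],[0.4,3.6,0,0,0,0],[0.4,3.6,0,0,0,0],[0.4,3.6,0,0,0,0],[0.4,3.6,0,0,0,0],[0.4,3.6,0,0,0,0]]

```text
t: 30.05
tool_pos: [0.5431, 0.0176, 0.2142]
orientation: [2.256, 2.186, 0.0]
force: [0.1, -0.0, 0.5]
opening: 0.0605
gripper_force: 0.0
```

Call:
arm_command:
  deltas:
    - [[0.4,3.6,0,0,0,0],[0.3,3.3,0,0,0,0],[0,1,0,0,0,0],[0,0,0,0,0,0],[0,0,0,0,0,0],[0,0,0,0,0,0]]

```text
t: 30.55
tool_pos: [0.5502, 0.0936, 0.214]
orientation: [2.257, 2.185, -0.001]
force: [-0.6, -0.2, 0.1]
opening: 0.0606
gripper_force: 0.0
```

```bash
python3 - <<'E'
from m import *
st(); M,im=snap("wrist","w8.png"); bottles(M,im); body(M,im,(.5505,.173))
E
```

```text
t 30.55 tcp [0.5502 0.0936 0.214 ] yawx 88.14 zdown [-0.    -0.001 -1.   ] open 0.0606 F [-0.6 -0.2  0.1] q [ 0.08  0.02  1.61 -0.    1.51  0.11]
red px 335 361 wh 13 39 cap [ 0.63   -0.1128  0.087 ] dia 0.0149
yel px 235 348 wh 13 26 cap [ 0.5196 -0.0915  0.087 ] dia 0.0143
blu px 257 98 wh 30 30 cap [0.5519 0.1723 0.087 ] dia 0.0255
blu px 276 371 wh 18 19 cap [ 0.5648 -0.1243  0.087 ] dia 0.0203
blu px 202 371 wh 18 17 cap [ 0.4811 -0.1218  0.087 ] dia 0.0204
cam [0.552 0.175 0.38 ] target px [255.  97.] body ctr [551.9 172.4] size [33.8 33.9] ang 62.0
```

Call:
arm_command:
  deltas:
    - [[0.17,1.6,0,0,0,-5.2],[0,1.6,-1,0,0,-5.2],[0,1.6,-2,0,0,-5.2],[0,1.6,-2.5,0,0,-5.2],[0,1.48,-2.6,0,0,-5.3],[0,0,0,0,0,0],[0,0,0,0,0,0],[0,0,0,0,0,0]]
  gripper: 0.35

```text
t: 31.27
tool_pos: [0.5527, 0.1723, 0.1344]
orientation: [2.69, 1.622, 0.001]
force: [0.4, -1.3, 1.0]
opening: 0.0626
gripper_force: 0.0
```

```bash
python3 - <<'E'
from m import *
st()
E
```

```text
t 31.27 tcp [0.5527 0.1723 0.1344] yawx 62.17 zdown [ 0.001 -0.    -1.   ] open 0.0626 F [ 0.4 -1.3  1. ] q [ 0.21  0.13  1.65 -0.    1.37  0.7 ]
```

Call:
arm_command:
  deltas:
    - [[-0.05,0,-2.5,0,0,0],[0,0,-2.5,0,0,0],[0,0,-1.8,0,0,0],[0,0,-1.15,0,0,0],[0,0,0,0,0,0],[0,0,0,0,0,0]]

```text
t: 31.77
tool_pos: [0.5522, 0.1731, 0.0548]
orientation: [2.691, 1.62, 0.001]
force: [0.1, -0.4, 0.1]
opening: 0.0623
gripper_force: 0.0
```

Call:
arm_command:
  deltas:
    - [[0,0,0,0,0,0],[0,0,0,0,0,0],[0,0,0,0,0,0],[0,0,0,0,0,0],[0,0,0,0,0,0],[0,0,0,0,0,0],[0,0,0,0,0,0]]
  gripper: -1

```text
t: 32.35
tool_pos: [0.5521, 0.1738, 0.0544]
orientation: [2.691, 1.62, 0.002]
force: [1.0, -0.4, 4.1]
opening: 0.036
gripper_force: 24.9
```

Call:
arm_command:
  deltas:
    - [[0,0,2,0,0,0],[0,0,3.5,0,0,0],[0,0,3.5,0,0,0],[0,0,3.5,0,0,0],[0,0,3.5,0,0,0],[0,0,0,0,0,0],[0,0,0,0,0,0]]

```text
t: 32.93
tool_pos: [0.5529, 0.1741, 0.2164]
orientation: [2.69, 1.619, 0.007]
force: [0.3, 0.2, -2.6]
opening: 0.0357
gripper_force: 24.9
```

```bash
python3 - <<'E'
from m import *
st()
E
```

```text
t 32.93 tcp [0.5529 0.1741 0.2164] yawx 62.09 zdown [ 0.005  0.001 -1.   ] open 0.0357 F [ 0.3  0.2 -2.6] q [0.22 0.07 1.55 0.   1.51 0.7 ]
```

Call:
arm_command:
  deltas:
    - [[-0.3,-2.8,0,0,0,2.37],[-0.3,-3.4,0,0,0,2.37],[-0.3,-3.4,0,0,0,2.37],[-0.3,-3.4,0,0,0,2.37],[-0.3,-3.4,0,0,0,2.37],[-0.3,-3.4,0,0,0,2.37],[-0.3,-3.4,0,0,0,2.37],[-0.3,-3.4,0,0,0,2.37],[-0.3,-3.4,0,0,0,2.37],[-0.3,-3.4,0,0,0,2.37],[-0.3,-3.4,0,0,0,2.4],[0,0,0,0,0,0]]

```text
t: 33.93
tool_pos: [0.5161, -0.1993, 0.2109]
orientation: [-2.257, -2.182, 0.006]
force: [-0.3, 0.5, -0.9]
opening: 0.036
gripper_force: 24.9
```

Call:
arm_command:
  deltas:
    - [[0,0,0,0,0,0],[0,0,0,0,0,0],[0,0,0,0,0,0]]

```text
t: 34.18
tool_pos: [0.5181, -0.193, 0.2124]
orientation: [-2.254, -2.185, 0.001]
force: [-0.4, 0.1, -1.4]
opening: 0.0359
gripper_force: 24.9
```

```bash
python3 - <<'E'
from m import *
st()
E
```

```text
t 34.18 tcp [ 0.5181 -0.193   0.2124] yawx 88.22 zdown [-0.002  0.001 -1.   ] open 0.0359 F [-0.4  0.1 -1.4] q [-0.45  0.01  1.63  0.    1.51 -0.42]
```

Call:
arm_command:
  deltas:
    - [[-0.1,0,-3.5,0,0,0],[0,0,-3.5,0,0,0],[0,0,-3,0,0,0],[0,0,-1.5,0,0,0],[0,0,-0.9,0,0,0],[0,0,-0.7,0,0,0],[0,0,-0.4,0,0,0],[0,0,-0.3,0,0,0],[0,0,0,0,0,0],[0,0,-0.15,0,0,0],[0,0,-0.1,0,0,0],[0,0,0,0,0,0]]

```text
t: 35.18
tool_pos: [0.5178, -0.1946, 0.0737]
orientation: [2.256, 2.185, 0.001]
force: [0.6, -0.2, -2.0]
opening: 0.0357
gripper_force: 24.9
```

Call:
arm_command:
  deltas:
    - [[0,0,-0.15,0,0,0],[0,0,-0.1,0,0,0],[0,0,-0.1,0,0,0],[0,0,0,0,0,0],[0,0,0,0,0,0]]

```text
t: 35.6
tool_pos: [0.5177, -0.1946, 0.0703]
orientation: [2.256, 2.185, -0.0]
force: [-3.0, 0.1, 5.0]
opening: 0.0359
gripper_force: 24.9
```

Seated. Release, rise, and look down at the chamber with the same pose as before.

Call:
arm_command:
  deltas:
    - [[0,0,0,0,0,0],[0,0,0,0,0,0],[0,0,0,0,0,0],[0,0,0,0,0,0]]
  gripper: 0.3

```text
t: 35.93
tool_pos: [0.5174, -0.1943, 0.0695]
orientation: [-2.256, -2.186, -0.0]
force: [-0.3, -0.4, -0.1]
opening: 0.0574
gripper_force: 0.0
```

Call:
arm_command:
  deltas:
    - [[0,0,1.5,0,0,0],[0,0,3,0,0,0],[0,0,4,0,0,0],[0,0,4,0,0,0],[0,0,4,0,0,0],[0,0,4,0,0,0],[0,0,2.5,0,0,0],[0,0,0,0,0,0],[0,0,0,0,0,0],[0,0,0,0,0,0]]

```text
t: 36.77
tool_pos: [0.5172, -0.1942, 0.2986]
orientation: [-2.255, -2.185, 0.001]
force: [-1.0, 0.7, -0.1]
opening: 0.0604
gripper_force: 0.0
```

```bash
python3 - <<'E'
from m import *
st(); M,im=snap("wrist","w9.png"); bottles(M,im,.020)
for p in((.5214,-.07),(.5195,-.132),(.5175,-.194),(.5156,-.256)): body(M,im,p,.02)
E
```

```text
t 36.77 tcp [ 0.5172 -0.1942  0.2986] yawx 88.19 zdown [-0.001  0.001 -1.   ] open 0.0604 F [-1.   0.7 -0.1] q [-0.45 -0.02  1.5   0.    1.66 -0.42]
red px 416 130 wh 261 189 cap [ 0.6926 -0.1559  0.103 ] dia 0.2889
red px 219 110 wh 29 19 cap [ 0.4779 -0.1274  0.103 ] dia 0.0313
red px 296 110 wh 29 19 cap [ 0.5611 -0.1297  0.103 ] dia 0.0311
yel px 218 60 wh 31 21 cap [ 0.4796 -0.077   0.103 ] dia 0.0319
yel px 298 59 wh 32 20 cap [ 0.5625 -0.0792  0.103 ] dia 0.0329
yel px 258 52 wh 29 26 cap [ 0.5215 -0.0717  0.103 ] dia 0.0297
grn px 293 199 wh 24 18 cap [ 0.5573 -0.2304  0.103 ] dia 0.0279
grn px 222 200 wh 25 19 cap [ 0.4755 -0.2284  0.103 ] dia 0.0291
grn px 258 220 wh 23 21 cap [ 0.5153 -0.2546  0.103 ] dia 0.0272
blu px 118 131 wh 261 158 cap [ 0.3662 -0.1455  0.103 ] dia 0.2894
blu px 140 147 wh 69 21 cap [ 0.3872 -0.1639  0.103 ] dia 0.0773
blu px 220 156 wh 27 19 cap [ 0.4764 -0.178   0.103 ] dia 0.0302
cam [ 0.519 -0.113  0.464] target px [258.  53.] body ctr [521.1 -73. ] size [37.  48.9] ang 88.1
cam [ 0.519 -0.113  0.464] target px [258. 112.] body ctr [ 519.2 -132.1] size [37.2 48.8] ang 88.2
cam [ 0.519 -0.113  0.464] target px [258. 166.] body ctr [ 517.4 -190.5] size [43.1 48.4] ang 88.2
cam [ 0.519 -0.113  0.464] target px [258. 215.] body ctr [ 516.  -250.6] size [52.3 48.9] ang 88.2
```

View pics/w9.png

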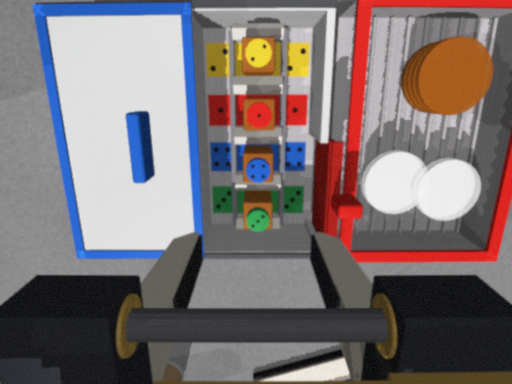

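All four bottles are square to their slots (88.2°) with cap heights right: yellow (258,52), red (259,115), blue (258,168), green (258,220). The knob is at the shut end. Now to shut the cover.

Call:
arm_command:
  deltas:
    - [[-3.0,0.9,0,0,0,0],[-3.0,0.9,0,0,0,0],[-3.0,0.9,-2,0,0,0],[-2.9,0.8,-2.5,0,0,0],[0,0,-3,0,0,0],[0,0,-3,0,0,0],[0,0,0,0,0,0],[0,0,0,0,0,0],[0,0,0,0,0,0]]

```text
t: 37.57
tool_pos: [0.3986, -0.1594, 0.1954]
orientation: [-2.256, -2.186, 0.0]
force: [0.7, -0.8, 0.2]
opening: 0.0603
gripper_force: 0.0
```

Call:
arm_command:
  deltas:
    - [[0,0,-3,0,0,0],[0,0,-2.5,0,0,0],[0,0,-1.6,0,0,0],[0,0,0,0,0,0],[0,0,0,0,0,0],[0,0,0,0,0,0]]

```text
t: 38.07
tool_pos: [0.3999, -0.1601, 0.1261]
orientation: [2.254, 2.184, 0.001]
force: [0.3, -0.5, 1.0]
opening: 0.0604
gripper_force: 0.0
```

Call:
arm_command:
  deltas:
    - [[0,0,0,0,0,0],[0,0,0,0,0,0],[0,0,0,0,0,0],[0,0,0,0,0,0],[0,0,0,0,0,0],[0,0,0,0,0,0],[0,0,0,0,0,0],[0,0,0,0,0,0]]
  gripper: -1

```text
t: 38.73
tool_pos: [0.3997, -0.1594, 0.1237]
orientation: [2.255, 2.184, 0.003]
force: [2.5, 0.9, 1.6]
opening: 0.0139
gripper_force: 25.0
```

Call:
arm_command:
  deltas:
    - [[1.0,-0.03,0,0,0,0],[1.5,-0.05,0,0,0,0],[1.5,-0.05,0,0,0,0],[1.5,-0.05,0,0,0,0],[1.5,-0.05,0,0,0,0],[1.5,-0.05,0,0,0,0],[1.5,-0.05,0,0,0,0],[1.5,-0.04,0,0,0,0],[1.5,-0.04,0,0,0,0],[0.8,-0.03,0,0,0,0],[0,0,0,0,0,0],[0,0,0,0,0,0]]

```text
t: 39.73
tool_pos: [0.5367, -0.1634, 0.1238]
orientation: [-2.256, -2.187, -0.001]
force: [1.6, 2.9, 1.9]
opening: 0.0139
gripper_force: 25.0
```

Call:
arm_command:
  deltas:
    - [[0.3,-0.01,0,0,0,0],[0.3,-0.01,0,0,0,0],[0.3,-0.01,0,0,0,0],[0,0,0,0,0,0],[0,0,0,0,0,0],[0,0,0,0,0,0]]

```text
t: 40.23
tool_pos: [0.5397, -0.1635, 0.1235]
orientation: [-2.25, -2.179, 0.011]
force: [-29.1, 5.7, 21.9]
opening: 0.014
gripper_force: 25.0
```

Call:
arm_command:
  deltas:
    - [[-0.5,0,0,0,0,0],[0,0,0,0,0,0],[0,0,0,0,0,0],[0,0,0,0,0,0],[0,0,0,0,0,0]]
  gripper: 0

```text
t: 40.65
tool_pos: [0.5406, -0.1642, 0.1236]
orientation: [2.256, 2.186, 0.0]
force: [0.7, 0.8, -0.1]
opening: 0.0422
gripper_force: 0.0
```

Call:
arm_command:
  deltas:
    - [[0,0,3,0,0,0],[0,0,4,0,0,0],[0,0,4,0,0,0],[0.6,-0.6,0,0,0,-7.1],[0.8,-0.8,0,0,0,-7.1],[0.8,-0.8,0,0,0,-7.1],[0.8,-0.8,0,0,0,-7.1],[0.8,-0.8,0,0,0,-7.1],[0.8,-0.8,0,0,0,-7.1],[0.8,-0.8,0,0,0,-7.1],[0.8,-0.8,0,0,0,-7.1],[0.8,-0.8,0,0,0,-7.1]]
  gripper: 0.3

```text
t: 41.65
tool_pos: [0.611, -0.2345, 0.2334]
orientation: [-3.073, -0.651, 0.0]
force: [0.1, -0.2, -0.1]
opening: 0.0605
gripper_force: 0.0
```

Call:
arm_command:
  deltas:
    - [[0,0,0,0,0,-7.1],[0,0,0,0,0,-7.1],[0,0,0,0,0,-7.1],[0,0,0,0,0,-4.8],[0,0,0,0,0,0],[0,0,0,0,0,0],[0,0,0,0,0,0]]

```text
t: 42.23
tool_pos: [0.6105, -0.234, 0.2335]
orientation: [-3.141, 0.045, 0.0]
force: [-0.1, 0.2, 0.3]
opening: 0.0603
gripper_force: 0.0
```

```bash
python3 - <<'E'
from m import *
st(); M,im=snap("wrist","w10.png"); print(proj(M,[.611,-.231,.15]))
E
```

```text
t 42.23 tcp [ 0.6105 -0.234   0.2335] yawx -1.63 zdown [-0.  0. -1.] open 0.0603 F [-0.1  0.2  0.3] q [-0.44  0.27  1.3   0.    1.57  1.15]
[[252.16731459 198.80058476]]
```

View pics/w10.png

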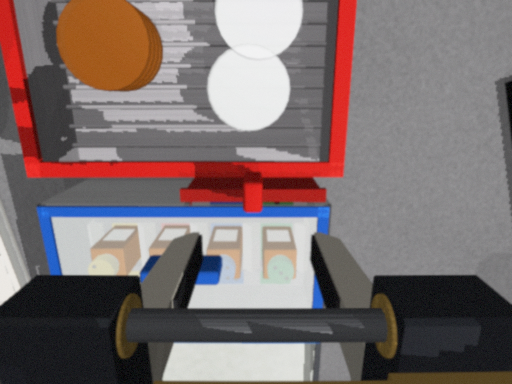

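The cover is shut over the bottles. The knob is at (253,190), where predicted, between the fingers.

Call:
arm_command:
  deltas:
    - [[0,0.3,-3.5,0,0,0],[0,0,-3.5,0,0,0],[0,0,-2.7,0,0,0],[0,0,-1.6,0,0,0],[0,0,0,0,0,0],[0,0,0,0,0,0]]

```text
t: 42.78
tool_pos: [0.6097, -0.2307, 0.1198]
orientation: [-3.14, 0.048, 0.003]
force: [-0.2, 0.1, 0.6]
opening: 0.0603
gripper_force: 0.0
```

Call:
arm_command:
  deltas:
    - [[0,0,0,0,0,0],[0,0,0,0,0,0],[0,0,0,0,0,0],[0,0,0,0,0,0],[0,0,0,0,0,0],[0,0,0,0,0,0],[0,0,0,0,0,0],[0,0,0,0,0,0]]
  gripper: -1

```text
t: 43.45
tool_pos: [0.6105, -0.2308, 0.1208]
orientation: [-3.141, 0.05, -0.0]
force: [-0.9, 1.5, 0.9]
opening: 0.0158
gripper_force: 25.0
```

Call:
arm_command:
  deltas:
    - [[0.03,0.8,0,0,0,0],[0.04,1.4,0,0,0,0],[0.04,1.4,0,0,0,0],[0.04,1.4,0,0,0,0],[0.04,1.4,0,0,0,0],[0.04,1.4,0,0,0,0],[0.04,1.4,0,0,0,0],[0.04,1.4,0,0,0,0],[0.04,1.0,0,0,0,0],[0,0.2,0,0,0,0],[0,0,0,0,0,0],[0,0,0,0,0,0]]

```text
t: 44.45
tool_pos: [0.6139, -0.1125, 0.1208]
orientation: [-3.141, 0.049, 0.0]
force: [-1.5, 1.5, 3.1]
opening: 0.0158
gripper_force: 25.0
```

Call:
arm_command:
  deltas:
    - [[0.01,0.2,0,0,0,0],[0,0.2,0,0,0,0],[0,0.2,0,0,0,0],[0,0.2,0,0,0,0],[0,0,0,0,0,0],[0,0,0,0,0,0]]

```text
t: 44.95
tool_pos: [0.614, -0.1108, 0.1208]
orientation: [3.134, -0.055, 0.001]
force: [-1.2, -21.7, -0.9]
opening: 0.016
gripper_force: 25.0
```

Call:
arm_command:
  deltas:
    - [[0,-0.6,0,0,0,0],[0,0,0,0,0,0],[0,0,0,0,0,0],[0,0,0,0,0,0],[0,0,0,0,0,0]]
  gripper: 0.1

```text
t: 45.37
tool_pos: [0.6139, -0.1105, 0.1204]
orientation: [-3.141, 0.049, 0.001]
force: [-0.2, -0.6, -0.6]
opening: 0.0448
gripper_force: 0.0
```

Call:
arm_command:
  deltas:
    - [[0,0,2,0,0,0],[0,0,4,0,0,0],[0,0,4,0,0,0],[-2,0,3,0,0,0],[-3,0,2,0,0,0],[-3,0,0,0,0,0],[-3,-1,0,0,0,0],[0,0,0,0,0,0],[0,0,0,0,0,0],[0,0,0,0,0,0]]

```text
t: 46.2
tool_pos: [0.5045, -0.1208, 0.271]
orientation: [3.141, -0.05, 0.002]
force: [1.1, -0.3, -1.0]
opening: 0.051
gripper_force: 0.0
```

```bash
python3 - <<'E'
from m import *
st(); M,im=snap("wrist","w11.png")
_,s=snap("side","s11.png"); cv2.imwrite("pics/c11.png",np.hstack([im[:270],s[90:360,150:400]]))
E
```

```text
t 46.2 tcp [ 0.5045 -0.1208  0.271 ] yawx -1.81 zdown [ 0.001 -0.    -1.   ] open 0.051 F [ 1.1 -0.3 -1. ] q [-0.33 -0.11  1.63  0.    1.61  1.27]
```

View pics/c11.png

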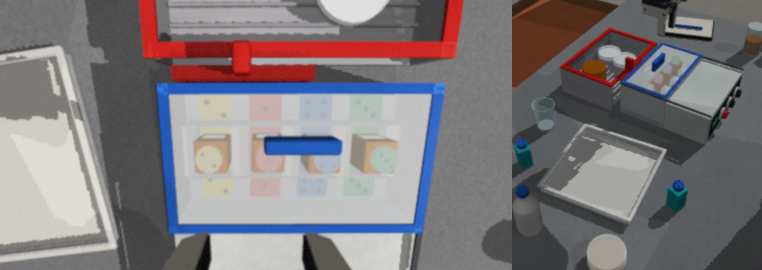

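The cover is shut over all four bottles, each above its own pad. The knob at (242,58) is at the open end after a full 120 mm of travel to the stop. The glassware and turquoise bottles have not moved.

```bash
python3 -c "
from h import *
print(ticket.close_job())"
```

```text
the job is handed in; nothing more can be done
None
```

The job is handed in at about 46 s of the 210 s allowed: all four bottles stand seated in their own slots, loaded in number order, with the cover shut against its stop and the inner gate then opened to its stop. The two were never open together, and the glassware was left untouched.

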